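# Lid the lemon pot, then lift off its splash cover

### The job

The steel lemon pot on the drinks counter stands open and its two-part lid waits on the wooden stand: carry the whole lid over as one by the orange knob, set it down without dropping it so that it sits fully home on the pot, and let go. Then lift only the blue outer lid by one of its black ears, straight up until all of it is well clear of the orange knob, leaving the white inner lid closed on the pot undisturbed, and finish still holding the blue lid up there, roughly level above the pot. Leave the cups and the mustard jar alone.

Things in the scene. Friction and masses are not known exactly. Their poses are not given: they have to be found in the camera images.
- pot: Round stainless steel pot on a dark foot, fixed to the counter, open at the top. Origin: centre of its underside on the counter; z up. Total height 120 mm, outside diameter of the pot 96 mm, bore 88 mm (wall and rim 4 mm wide); the foot flange is 124 mm across. The pot and the stand may be on either side.
- pot_rim (a point): Centre of the pot's mouth, at the height of the rim (120 mm above the counter).
- stand: Low turned wooden stand, fixed to the counter, 42 mm high, flat top 72 mm across. Origin: centre of its underside. The two-part lid starts on it, loose.
- inner_lid: White inner lid, loose, 0.14 kg. Origin: centre of its flange's underside, the face that rests on the pot's rim (at pot_rim when seated); z up. Flange 100 mm across, z 0 to 5 mm; below it a plug 80 mm across down to z = -10 mm, chamfered, that drops into the bore with 4 mm play all round. The outer lid lies loose on the flange: lifting this lid carries both.
- inner_knob (a point): Point on the axis of the inner lid's orange knob, 50 mm above that lid's origin: a good height to pinch it from above. The knob is round, 26 mm across, from 30 to 65 mm above the lid's origin, on a 16 mm stem, and passes up through the outer lid's hole.
- outer_lid: Blue ring-shaped outer lid, loose, 0.12 kg; z up, yaw varies. Origin: centre of its top plate's underside, which rests on the flange (5 mm above the inner lid's origin). Plate 112 mm across, 4 mm thick, hole 46 mm; a skirt, 112 mm outside, 106 mm inside, hangs 16 mm below the plate around flange (3 mm play) and pot rim (5 mm play). Two black ears along its +x and -x.
- ear_a (a point): Grip point of the ear on the outer lid's +x side, 76 mm from the axis, 10 mm above the lid's origin. The ear is an upright black blade, 55 to 96 mm from the axis, 12 mm thick along the lid's y (pinch it that way), from z = -12 to 20 mm of the lid. The space below it is free.
- ear_b (a point): Grip point of the other ear, on the outer lid's -x side: 76 mm from the axis, otherwise the same.
- cup_stack: Bystander: loose stack of clear cups with white rims, 75 mm across, 102 mm high. Origin: centre of its underside.
- dark_cup: Bystander: loose black cup, 70 mm across, 80 mm high. Origin: centre of its underside.
- mustard_jar: Bystander: loose yellow jar with red cap, 64 mm across, 90 mm high. Origin: centre of its underside.
Things that resemble listed ones, but are neither listed nor needed, are in the scene too. There is more than one size of the outer_lid; the job needs the largest. Of the things that look like the pot, the middle-sized one is meant.

How it is judged:
By the outcome, as a careful person would: the job done as asked, in the order asked, and still so for the second after the job is handed in, while the arm keeps its last pose, push and grip.
It also fails if it takes over 59 s, if anything falls off the work surface, if the arm or the gripper's body presses on something with over 40 N, if the wrist force passes 120 N, or if a joint passes its speed limit or range.

### The arm

A 7-joint arm with a two-finger parallel gripper is mounted at the origin on the work surface. World frame = base frame: x ahead of the robot, y to its left, z up, the work surface at z = 0. Lengths are in m, angles in rad, forces in N, time in s.
With the tool pointing down it reaches from about 0.425 to 1.025 m from the base axis. Payload 9.4 kg.
Tool frame: the origin (TCP) lies midway between the tips of the shut fingers; the grasp point (between the pads) lies 19 mm behind it; z points along the fingers, y is the direction in which the jaws open and shut (so a half turn about z gives the same grasp; the last joint's range is limited). The gripper opens to 85 mm and grips with 20 to 120 N. Pads are 22 mm wide; open, the fingers measure 114 mm over their backs; the gripper's body (76 mm by 85 mm) begins 54 mm behind the grasp point. The pads swing forward as they close: fully open they stand 13 mm farther back than shut.
Start: joints at [-1.289, 0.599, -0.003, 1.599, 0.002, 0.943, -0.08], TCP at [0.255, 0.679, 0.231] pointing down, gripper open.
Joint ranges: [-2.57, 2.57], [-0.35, 1.97], [-1.29, 1.29], [0.11, 2.56], [-1.05, 4.19], [0.11, 1.86], [-2.63, 2.63]. Speed limits (rad/s): [2.22, 2.22, 3.01, 3.01, 3.14, 3.14, 3.14].

### API

Orientations are given as a unit quaternion [x, y, z, w].
In Python, from rig import status, optics, arm gives the robot as it stands.
- The arm moves only by the tool play_rows, never from a script. Its argument "commands" is text: rows parted by semicolons, each of 5 numbers parted by spaces: the shift along the tool's x, y, z in m, then the turn about the tool's z in degrees, then the opening, from 0 (shut) to 1 (fully open). A call has 1 to 10 rows; each row shifts and turns the commanded pose from where the row before left it, along the tool's axes as they then stand; what a row does not reach is not made up. A row lasts 1/12 s, in which the tool goes at most 41.7 mm and 7.16 degrees, less where a joint would pass 70% of its speed; a pose out of reach is approached as far as the arm can. A call with a gripper value outside its range is refused whole. The fingers move at their own pace and stop on an object; "grip_force" is the grip in N (left out, the last holds). Time passes only in rows, so rows that do not move let the fingers close. It gives the time, the measured TCP pose, the force and the opening at its end, in the units of the state.
- status.sense(): the state, without advancing time (a new reading comes with each control period).
- optics.read_camera(name): name is "scene" or "top" or "wrist"; returns the picture (400x640x3 uint8, blue, green, red); there is no depth.
- optics.get_calibration(name): a dict with "fx", "fy", "cx", "cy" (pixels), "extrinsics" (4x4, takes a point from camera to world coordinates). Camera axes: x right, y down, z forward; pixel columns grow to the right and rows downward; lengths in m; the calibration is good to about 2 mm. The wrist camera is an equidistant fisheye: a pixel r from the principal point sees the ray r / f radians off the axis. A picture is of the moment at which its call begins: read the wrist's pose just before it. get_calibration takes no time and is no camera call; for the wrist camera it gives the pose at the moment of the call.
- arm.hand_in(): hands the job in, once; it reports no verdict.
The state is a dict: "time_s": time; "q": joint angles; "qd": joint speeds; "joint_efforts": joint torques, N m; "tool_pos": TCP position; "eef_rot": TCP orientation; "contact_force": force on the tool from outside, world axes, zero at the start; "moment": the same for the moment, N m; "opening": finger opening in m.
Only numpy, scipy, OpenCV 4.12 (cv2) and the standard library are available. Lean on these libraries where they do the work, as an engineer would, in place of code of your own. Each camera call takes 0.05 s, during which the arm holds its last target. There are 200 camera calls.

## Working session

There is one attempt and no reset: what is moved stays moved. The work goes in short steps, Python scripts to look and compute and a tool call to move; the robot and the scene stay as the last step left them, time stands still between calls to the robot, and variables do not carry over. Pictures are saved under pics/ and viewed, about 8 in all and at most 12, crops included, and the job is handed in when it is done.

Besides the shell and the picture viewer there is one more tool, called in YAML: its name, and indented under it one key for each argument. play_rows: Moves the arm, as the interface text tells. Its arguments: {"type":"object","properties":{"commands":{"type":"string"},"grip_force":{"type":"number"}},"required":["commands"]}

```bash
mkdir -p pics
python3 - <<'E'
from rig import status, optics
import cv2,numpy as np
s=status.sense();print({k:np.round(v,3) for k,v in s.items()})
for n in("scene","top"):
    cv2.imwrite(f"pics/{n}0.png",optics.read_camera(n));c=optics.get_calibration(n);print(n,c["fx"],c["fy"],c["cx"],c["cy"],np.round(c["extrinsics"],3).tolist())
E
ls
```

```text
{'time_s': np.float64(0.0), 'q': array([-1.289,  0.6  , -0.003,  1.6  ,  0.002,  0.943, -0.08 ]), 'qd': array([ 0.001, -0.   , -0.   ,  0.002, -0.002,  0.003,  0.003]), 'joint_efforts': array([-0.0000e+00, -7.7647e+01,  1.5640e+00, -2.5802e+01,  1.2000e-02,
        9.0000e-03,  0.0000e+00]), 'tool_pos': array([0.254, 0.678, 0.23 ]), 'eef_rot': array([ 0.178,  0.984, -0.001, -0.   ]), 'contact_force': array([ 0.458,  0.493, -0.557]), 'moment': array([-0.043, -0.036,  0.009]), 'opening': np.float64(0.085)}
scene 480.2820988051681 480.2820988051681 325.8195395572183 194.9435163492313 [[0.567, 0.428, -0.704, 1.619], [0.824, -0.308, 0.476, -0.683], [-0.013, -0.85, -0.527, 0.879], [0.0, 0.0, 0.0, 1.0]]
top 461.2059992957004 461.2059992957004 320.3696239023074 203.17078843790895 [[-0.021, -0.981, 0.191, 0.317], [-1.0, 0.02, -0.007, 0.014], [0.003, -0.191, -0.982, 1.512], [0.0, 0.0, 0.0, 1.0]]
pics
```

View pics/scene0.png

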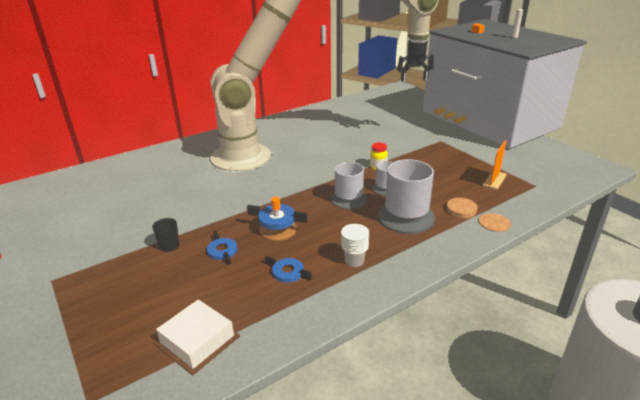

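View pics/top0.png

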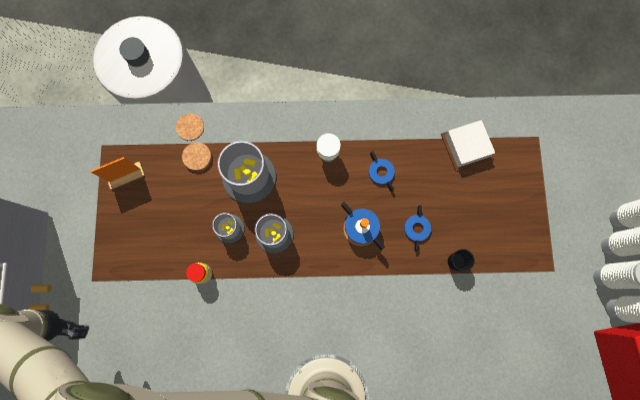

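Candidates in the top view are the pots at (242,163) big, (273,232) middle and (228,227) small. The blue lids are at (362,227) largest, with the knob, on the stand, and at (382,172) and (418,228), both smaller. I choose the pot at (273,232) and the lid at (362,227), then check with a crop.

```bash
cat > h.py <<'E'
import cv2,numpy as np
from rig import status,optics
def ray(cal,u,v):
    E=np.array(cal["extrinsics"]);x=(u-cal["cx"])/cal["fx"];y=(v-cal["cy"])/cal["fy"]
    if cal.get("fish"):
        r=np.hypot(x,y);k=np.sin(r)/max(r,1e-9);d=np.array([x*k,y*k,np.cos(r)])
    else: d=np.array([x,y,1.])
    return E[:3,3],E[:3,:3]@d
def onz(cal,u,v,z):
    o,d=ray(cal,u,v);return o+d*(z-o[2])/d[2]
def cal(n):
    c=dict(optics.get_calibration(n));c["fish"]=n=="wrist";return c
def proj(c,P):
    E=np.array(c["extrinsics"]);p=E[:3,:3].T@(np.array(P)-E[:3,3])
    if c["fish"]:
        a=np.arctan2(np.hypot(*p[:2]),p[2]);q=p[:2]/np.hypot(*p[:2])*a
    else:q=p[:2]/p[2]
    return np.array([c["cx"]+c["fx"]*q[0],c["cy"]+c["fy"]*q[1]])
def blobs(m,amin=15):
    n,l,s,ce=cv2.connectedComponentsWithStats(m.astype(np.uint8));return [(int(s[i,4]),ce[i].round(1).tolist(),s[i,:4].tolist()) for i in range(1,n) if s[i,4]>=amin]
def masks(im):
    h=cv2.cvtColor(im,cv2.COLOR_BGR2HSV);H,S,V=cv2.split(h)
    return dict(blue=(H>100)&(H<125)&(S>130)&(V>50),orange=(H>5)&(H<18)&(S>200)&(V>130),black=(V<35))
E
python3 - <<'E'
from h import *
t=cv2.imread("pics/top0.png");s=cv2.imread("pics/scene0.png")
cv2.imwrite("pics/crop.png",np.vstack([cv2.resize(x,None,fx=4,fy=4,interpolation=cv2.INTER_CUBIC) for x in(t[195:270,200:400],s[158:233,240:440])]))
for n,im in(("top",t),("scene",s)):
    c=cal(n)
    for k,m in masks(im).items():
        z={"blue":.061,"orange":.117,"black":.07}[k]
        for b in blobs(m):
            if 190<b[1][0]<450 and 150<b[1][1]<280: print(n,k,b,onz(c,*b[1],z).round(3)[:2])
E
```

```text
top blue (406, [381.1, 171.4], [369, 159, 25, 25]) [ 0.701 -0.195]
top blue (754, [361.9, 225.9], [345, 209, 35, 35]) [ 0.523 -0.126]
top blue (448, [417.2, 227.9], [404, 215, 27, 26]) [ 0.513 -0.301]
top orange (47, [363.9, 222.6], [360, 219, 8, 8]) [ 0.525 -0.127]
top black (16, [377.2, 244.3], [374, 240, 8, 9]) [ 0.463 -0.171]
scene blue (420, [277.7, 218.3], [259, 205, 35, 24]) [ 0.551 -0.137]
scene blue (337, [221.5, 247.8], [207, 239, 30, 20]) [ 0.586 -0.335]
scene blue (428, [287.2, 269.6], [272, 259, 31, 22]) [ 0.77  -0.233]
scene orange (56, [275.8, 203.7], [272, 198, 8, 12]) [ 0.555 -0.141]
```

View pics/crop.png

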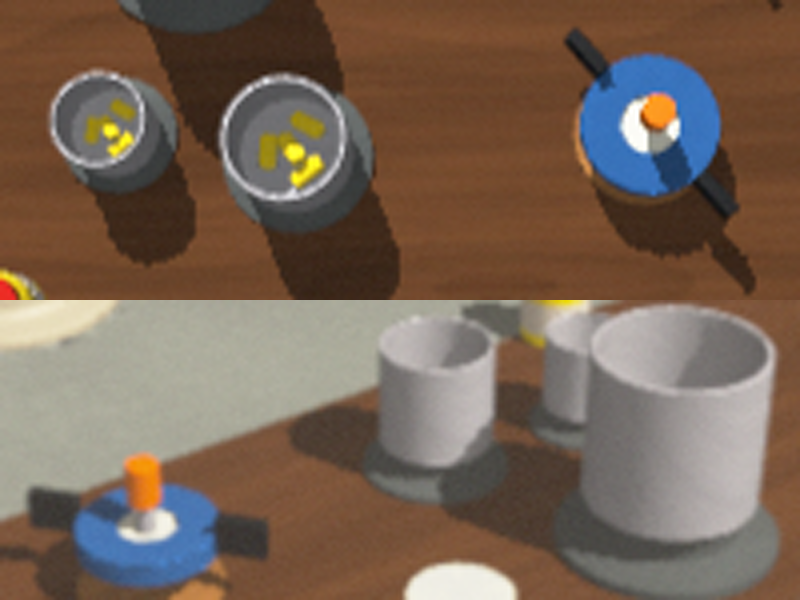

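The crop confirms both choices. The middle pot's rim is centred near top pixel (270.6,229.1) and about 32 px wide, so about 96 mm. The blue lid with the orange knob is about 35 px wide, so about 112 mm, and its ears run upper-left to lower-right.

```bash
cat >> h.py <<'E'
from scipy.spatial.transform import Rotation as Ro
def rel(target,s=None):
    s=s or status.sense();R=Ro.from_quat(s["eef_rot"]).as_matrix()
    y=np.degrees(np.arctan2(R[1,1],R[0,1]))
    return (R.T@(np.array(target)-s["tool_pos"])).round(4), "jaw yaw %.1f"%y, np.round(s["tool_pos"],4),"t%.2f"%s["time_s"]
E
python3 - <<'E'
from h import *
c=cal("top")
g=lambda x,y,z:onz(c,200+(x+.5)/4-.5,195+(y+.5)/4-.5,z).round(3)
print("rim",g(283,137,.12),"small",g(98,120,.1),"big",onz(c,242,163,.17))
a=g(575,42,.07);b=g(728,206,.07);print("ears",a,b,np.degrees(np.arctan2(*(a-b)[1::-1])), (a+b)/2)
print(rel([.525,-.127,.24]))
w=cal("wrist");print(w["fx"],w["cx"],w["cy"],np.round(w["extrinsics"],3).tolist())
E
```

```text
rim [0.512 0.159 0.12 ] small [0.53  0.303 0.1  ] big [0.7064018  0.23881657 0.17      ]
ears [ 0.59  -0.068  0.07 ] [ 0.457 -0.184  0.07 ] 41.09430086292788 [ 0.5235 -0.126   0.07  ]
(array([-0.5361, -0.6592, -0.0085]), 'jaw yaw 69.4', array([0.2545, 0.6784, 0.2305]), 't0.10')
309.70691628693146 318.2112356561307 199.99630777557152 [[0.351, 0.897, 0.269, 0.186], [0.936, -0.336, -0.101, 0.704], [-0.001, 0.287, -0.958, 0.373], [0.0, 0.0, 0.0, 1.0]]
```

play_rows:
  commands: "-0.026 -0.0247 -0.001 0 1;-0.026 -0.0247 -0.001 0 1;-0.026 -0.0247 -0.001 0 1;-0.026 -0.0247 -0.001 0 1;-0.026 -0.0247 -0.001 0 1;-0.026 -0.0247 -0.001 0 1;-0.026 -0.0247 -0.001 0 1;-0.026 -0.0247 -0.001 0 1;-0.026 -0.0247 -0.001 0 1;-0.026 -0.0247 -0.001 0 1"

```text
time_s: 0.93
tool_pos: [0.4116, 0.3545, 0.2412]
eef_rot: [0.178, 0.984, -0.0, -0.0]
contact_force: [0.1, 0.1, 0.3]
opening: 0.0851
```

play_rows:
  commands: "-0.026 -0.0247 -0.001 0 1;-0.026 -0.0247 -0.001 0 1;-0.026 -0.0247 -0.001 0 1;-0.026 -0.0247 -0.001 0 1;-0.026 -0.0247 -0.001 0 1;-0.026 -0.0247 -0.001 0 1;0 0 0 7 1;0 0 0 7 1;0 0 0 7 1;0 0 0 7 1"

```text
time_s: 1.77
tool_pos: [0.5053, 0.1621, 0.2471]
eef_rot: [0.414, 0.91, -0.0, -0.0]
contact_force: [-0.1, 0.4, 0.0]
opening: 0.0855
```

play_rows:
  commands: "0 0 0 7 1;0 0 0 7 1;0 0 0 7 1;0 0 0 7 1;0 0 0 7 1;0 0 0 7 1;0 0 0 0 1;0 0 0 0 1"

```text
time_s: 2.43
tool_pos: [0.5051, 0.1629, 0.2471]
eef_rot: [0.709, 0.705, -0.0, 0.0]
contact_force: [-0.4, 0.5, 0.4]
opening: 0.0853
```

Run:
```python
from h import *
w=cal("wrist");im=optics.read_camera("wrist");cv2.imwrite("pics/w1.png",im)
np.save("w1.npy",w["extrinsics"])
print(rel([.512,.159,.25]),proj(w,[.512,.159,.12]))
```

```text
(array([-0.0038,  0.0069, -0.0029]), 'jaw yaw -0.3', array([0.5051, 0.1628, 0.2471]), 't2.48') [325.30220882 196.08954983]
```

View pics/w1.png

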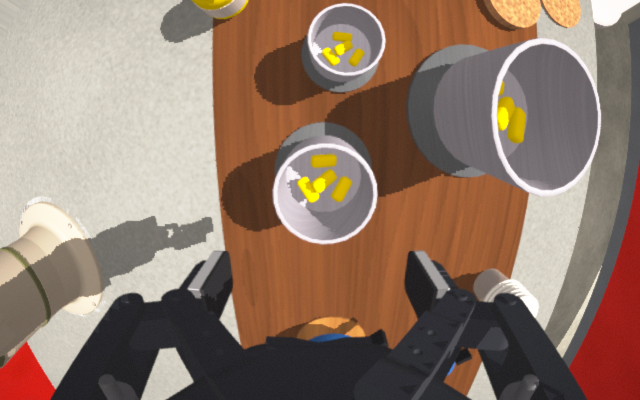

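The wrist view shows the middle pot's rim spanning about x 274–377 and y 143–242, centred near (325,193), close to the predicted (325,196). I'll refine it with a radial rim fit.

```bash
cat >> h.py <<'E'
from scipy.optimize import least_squares
def ringfit(c,img,cx,cy,z,r0,r1,sc=1):
    """peak of scalar image img along world radii r0..r1 at height z -> circle fit"""
    P=[]
    for a in np.radians(np.arange(0,360,4)):
        rr=np.arange(r0,r1,.0005);uv=np.array([proj(c,[cx+r*np.cos(a),cy+r*np.sin(a),z]) for r in rr],np.float32)
        if uv.min()<0 or uv[:,0].max()>638 or uv[:,1].max()>398: continue
        v=cv2.remap(img,uv[None,:,0],uv[None,:,1],cv2.INTER_LINEAR)[0]
        r=rr[np.argmax(cv2.GaussianBlur(v[None],(5,1),0)[0])];P.append([cx+r*np.cos(a),cy+r*np.sin(a)])
    P=np.array(P);f=lambda p:np.hypot(P[:,0]-p[0],P[:,1]-p[1])-p[2]
    s=least_squares(f,[cx,cy,(r0+r1)/2],loss="soft_l1",f_scale=.0007);return s.x.round(4),np.median(np.abs(s.fun)).round(4),len(P)
E
python3 - <<'E'
from h import *
w=cal("wrist");w["extrinsics"]=np.load("w1.npy");im=cv2.imread("pics/w1.png")
g=im.min(2).astype(np.float32)
x,y=.512,.159
for i in range(2):
    r=ringfit(w,g,x,y,.12,.038,.054);print("wrist",r);x,y=r[0][:2]
c=cal("top");t=cv2.imread("pics/top0.png")
print("top",ringfit(c,t.min(2).astype(np.float32),x,y,.12,.038,.054))
print(rel([.525,-.127,.25]))
E
```

```text
wrist (array([0.512 , 0.1598, 0.0457]), np.float64(0.0001), 90)
wrist (array([0.512 , 0.1598, 0.0457]), np.float64(0.0002), 90)
top (array([0.5112, 0.1588, 0.0455]), np.float64(0.0003), 90)
(array([-0.2897,  0.0213, -0.0028]), 'jaw yaw -0.3', array([0.5051, 0.1628, 0.2471]), 't2.48')
```

play_rows:
  commands: "-0.029 0.0021 0 0 1;-0.029 0.0021 0 0 1;-0.029 0.0021 0 0 1;-0.029 0.0021 0 0 1;-0.029 0.0021 0 0 1;-0.029 0.0021 0 0 1;-0.029 0.0021 0 0 1;-0.029 0.0021 0 0 1;-0.029 0.0021 0 0 1;-0.029 0.0021 0 0 1"

```text
time_s: 3.32
tool_pos: [0.5234, -0.129, 0.2473]
eef_rot: [0.709, 0.705, 0.0, -0.0]
contact_force: [-0.0, -0.1, -0.6]
opening: 0.0857
```

play_rows:
  commands: "0 0 0 0 1;0 0 0 0 1;0 0 0 0 1"

```text
time_s: 3.57
tool_pos: [0.5233, -0.1271, 0.2471]
eef_rot: [0.71, 0.704, 0.0, -0.0]
contact_force: [1.3, 0.2, -0.1]
opening: 0.0856
```

Run:
```python
from h import *
w=cal("wrist");im=optics.read_camera("wrist");cv2.imwrite("pics/w2.png",im)
for k,m in masks(im).items():
    if k!="black":
        for b in blobs(m,60): print(k,b,onz(w,*b[1],{"blue":.061,"orange":.11}[k]).round(4))
# blue disc: outer contour hull-> world, circle fit at plate top
m=masks(im);mb=(m["blue"]).astype(np.uint8)
n,l,s,ce=cv2.connectedComponentsWithStats(mb);i=1+np.argmax(s[1:,4]);
# knob from two views (midheight axis)
t=cv2.imread("pics/top0.png");c=cal("top");sc=cal("scene")
print("knob top (top cam)",onz(c,363.9,222.6,.115))
print(rel([.525,-.127,.25]))
print("proj ears", [proj(w,[.525+d*.076*np.cos(.717),-.127+d*.076*np.sin(.717),.077]).round(0) for d in(1,-1)],"knobtop",proj(w,[.525,-.127,.117]))
```

```text
blue (6115, [318.9, 173.7], [269, 126, 101, 99]) [ 0.5246 -0.1224  0.061 ]
blue (2159, [453.3, 221.2], [426, 193, 56, 59]) [ 0.6874 -0.1802  0.061 ]
blue (2056, [317.2, 292.7], [288, 268, 60, 52]) [ 0.5214 -0.2739  0.061 ]
orange (119, [320.1, 177.5], [310, 173, 23, 14]) [ 0.5257 -0.1158  0.11  ]
knob top (top cam) [ 0.52577805 -0.12708065  0.115     ]
(array([-0.0005,  0.0015, -0.0028]), 'jaw yaw -0.4', array([ 0.5235, -0.1264,  0.2472]), 't3.62')
proj ears [array([375., 133.]), array([267., 226.])] knobtop [319.49004868 191.17796218]
```

View pics/w2.png

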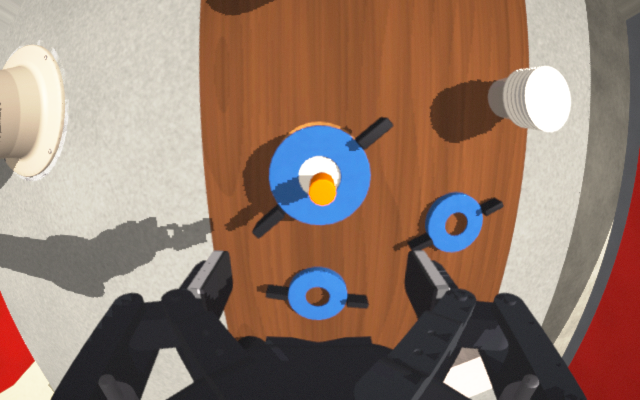

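The wrist view shows the knob top at about (322,189), the blue plate centred near (320,175), and the ears at (375,132) and (268,222). I'll fit the knob top and plate precisely.

Run:
```python
from h import *
w=cal("wrist");im=cv2.imread("pics/w2.png");H,S,V=cv2.split(cv2.cvtColor(im,cv2.COLOR_BGR2HSV))
top=(H>14)&(H<28)&(S>180)&(V>200);top[:150]=0
for b in blobs(top,60): print("knobtop",b,onz(w,*b[1],.117).round(4))
m=masks(im)["blue"].astype(np.uint8)
cs=max(cv2.findContours(m,cv2.RETR_EXTERNAL,cv2.CHAIN_APPROX_NONE)[0],key=cv2.contourArea)
P=np.array([onz(w,*p[0],.061)[:2] for p in cs])
f=lambda p:np.hypot(*(P-p[:2]).T)-p[2]
r=least_squares(f,[.525,-.127,.056],loss="soft_l1",f_scale=.0007);print("plate",r.x.round(4),np.median(abs(r.fun)))
bl=(V<60);bl[240:]=0
for b in blobs(bl,80): print("black",b,onz(w,*b[1],.077).round(4))
```

```text
knobtop (595, [322.4, 190.0], [309, 174, 27, 31]) [ 0.5277 -0.1253  0.117 ]
plate [ 0.5249 -0.1249  0.0547] 0.0003037720924325138
black (195, [368.9, 130.9], [356, 118, 30, 30]) [ 0.5757 -0.074   0.077 ]
black (188, [489.2, 205.6], [481, 198, 20, 17]) [ 0.7263 -0.1551  0.077 ]
black (436, [268.1, 220.5], [253, 205, 32, 32]) [ 0.4691 -0.1696  0.077 ]
```

play_rows:
  commands: "0 0.0025 0.02 0 1;0 0 0.02 0 1;0 0 0.02 0 1;0 0 0.02 0 1;0 0 0.02 0 1;0 0 0.02 0 1;0 0 0.02 0 1;0 0 0.015 0 1;0 0 0.009 0 1;0 0 0 0 1"

```text
time_s: 4.45
tool_pos: [0.5254, -0.1261, 0.0817]
eef_rot: [0.71, 0.705, -0.001, -0.001]
contact_force: [1.0, 0.7, -0.5]
opening: 0.0845
```

play_rows:
  commands: "0 0 0 0 0.6;0 0 0 0 0.45;0 0 0 0 0.35;0 0 0 0 0.3;0 0 0 0 0.25;0 0 0 0 0.2;0 0 0 0 0.1;0 0 0 0 0.1;0 0 0 0 0.1;0 0 0 0 0.1"
  grip_force: 50

```text
time_s: 5.28
tool_pos: [0.5266, -0.1275, 0.084]
eef_rot: [0.711, 0.704, 0.001, 0.0]
contact_force: [-0.1, 0.2, 8.0]
opening: 0.0246
```

Run:
```python
from h import *
cv2.imwrite("pics/s2.png",cv2.resize(optics.read_camera("scene")[150:270,200:400],None,fx=4,fy=4))
s=status.sense();print(s["tool_pos"],s["opening"],s["contact_force"])
```

```text
[ 0.52656962 -0.12750256  0.08403208] 0.02492010041990488 [-0.07025875  0.2666242   6.40880698]
```

View pics/s2.png

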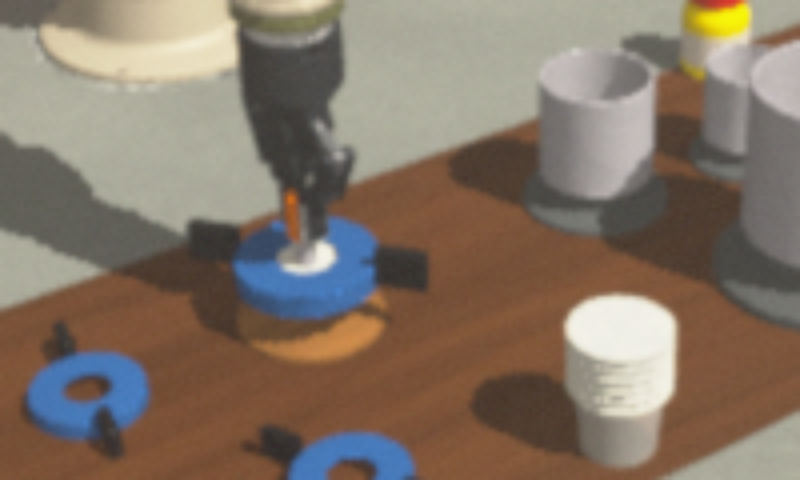

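The fingers hold the knob, with the opening at 25 mm. Next I lift and carry.

play_rows:
  commands: "0 0 -0.004 0 0.1;0 0 -0.01 0 0.1;0 0 -0.018 0 0.1;0 0 -0.02 0 0.1;0 0 -0.02 0 0.1;0 0 -0.02 0 0.1;0 0 -0.02 0 0.1;0 0 -0.02 0 0.1;0 0 -0.012 0 0.1;0 0 -0.006 0 0.1"

```text
time_s: 6.17
tool_pos: [0.5262, -0.1277, 0.2356]
eef_rot: [0.711, 0.704, 0.001, 0.001]
contact_force: [0.1, -1.2, -2.4]
opening: 0.0246
```

play_rows:
  commands: "0.006 0 0 0 0.1;0.014 -0.001 0 0 0.1;0.02 -0.001 0 0 0.1;0.022 -0.001 0 0 0.1;0.022 -0.001 0 0 0.1;0.022 -0.001 0 0 0.1;0.022 -0.001 0 0 0.1;0.022 -0.001 0 0 0.1;0.022 -0.001 0 0 0.1;0.022 -0.001 0 0 0.1"

```text
time_s: 7.0
tool_pos: [0.5178, 0.068, 0.2323]
eef_rot: [0.71, 0.704, -0.001, -0.001]
contact_force: [0.6, -1.2, -3.0]
opening: 0.0249
```

play_rows:
  commands: "0.022 -0.001 0 0 0.1;0.022 -0.001 0 0 0.1;0.02 -0.001 0 0 0.1;0.016 -0.001 0 0 0.1;0.008 -0.001 0 0 0.1;0.004 0 0 0 0.1;0 0 0 3 0.1;0 0 0 5 0.1;0 0 0 6 0.1;0 0 0 7 0.1"

```text
time_s: 7.83
tool_pos: [0.5146, 0.1574, 0.233]
eef_rot: [0.829, 0.56, -0.0, 0.0]
contact_force: [0.2, 0.1, -3.4]
opening: 0.0249
```

play_rows:
  commands: "0 0 0 7 0.1;0 0 0 7 0.1;0 0 0 7 0.1;0 0 0 7 0.1;0 0 0 7 0.1;0 0 0 7 0.1;0 0 0 7 0.1;0 0 0 6 0.1;0 0 0 5 0.1;0 0 0 3 0.1"

```text
time_s: 8.67
tool_pos: [0.5145, 0.1576, 0.233]
eef_rot: [0.999, 0.044, -0.0, 0.0]
contact_force: [-0.1, 0.6, -3.9]
opening: 0.0245
```

play_rows:
  commands: "0 0 0 0 0.1;0 0 0 0 0.1;0 0 0 0 0.1;0 0 0 0 0.1"

```text
time_s: 9.0
tool_pos: [0.5147, 0.1583, 0.2333]
eef_rot: [0.999, 0.048, -0.0, -0.0]
contact_force: [-0.6, 0.5, -2.8]
opening: 0.0248
```

Run:
```python
from h import *
print(rel([.5117,.1585,.24]))
s=status.sense();print(s["opening"],np.round(s["q"],2),s["contact_force"].round(1))
for n in("top","scene"): cv2.imwrite(f"pics/{n}3.png",optics.read_camera(n))
w=optics.read_camera("wrist");cv2.imwrite("pics/w3.png",w);np.save("w3.npy",cal("wrist")["extrinsics"])
t=cv2.imread("pics/top3.png")[170:290,210:330];q=cv2.imread("pics/scene3.png")[80:230,270:450]
cv2.imwrite("pics/v3.png",np.hstack([cv2.resize(t,(400,400)),cv2.resize(w,(400,400))]))
```

```text
(array([-0.003 , -0.0005, -0.0067]), 'jaw yaw -84.5', array([0.5147, 0.1583, 0.2333]), 't9.00')
0.024798332929590574 [-0.96  0.48  0.81  2.06 -0.48  0.8  -1.34] [-0.6  0.5 -2.8]
```

View pics/v3.png

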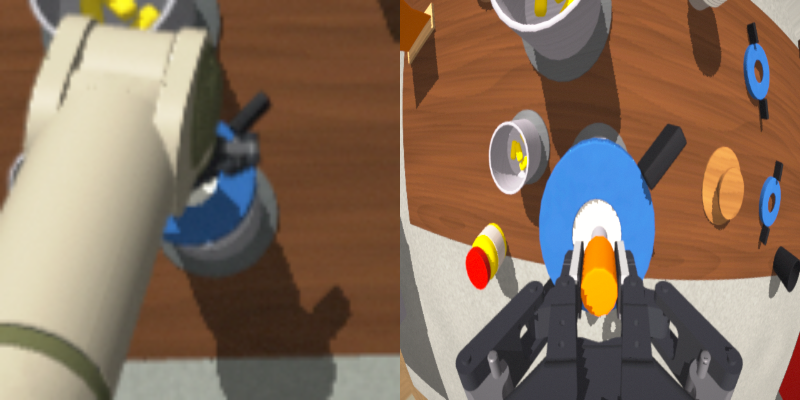

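The wrist view shows the lid in the gripper, level, over the pot, with one ear free at upper right. I'll measure the lid axis against the TCP.

```bash
python3 - <<'E'
from h import *
w=cal("wrist");w["extrinsics"]=np.load("w3.npy");im=cv2.imread("pics/w3.png");H,S,V=cv2.split(cv2.cvtColor(im,cv2.COLOR_BGR2HSV))
s=status.sense();z0=s["tool_pos"][2]-.032
top=(H>14)&(H<28)&(S>180)&(V>200);top[:260]=0
for b in blobs(top,60): print("knobtop",b,onz(w,*b[1],z0+.065).round(4))
m=((H>100)&(H<125)&(S>130)&(V>50)).astype(np.uint8)
cs=max(cv2.findContours(m,cv2.RETR_EXTERNAL,cv2.CHAIN_APPROX_NONE)[0],key=cv2.contourArea)[:,0]
for z in(z0+.009,):
    P=np.array([onz(w,*p,z)[:2] for p in cs if p[1]<215])
    f=lambda p:np.hypot(*(P-p[:2]).T)-.056
    r=least_squares(f,[.512,.159],loss="soft_l1",f_scale=.0005);print("plate",r.x.round(4),np.median(abs(r.fun)),len(P))
bl=((V<70)).astype(np.uint8);bl[:190]=0;bl[305:]=0
# hole edge: white inside; top part
wh=((S<60)&(V>150)).astype(np.uint8)[:,:];wh[:180]=0;wh[260:]=0;wh[:,:250]=0;wh[:,400:]=0
for b in blobs(wh,60): print("white",b)
b2=(V<60);b2[:100]=0;b2[190:]=0;b2[:,:380]=0;b2[:,470:]=0
for b in blobs(b2,100): 
    p=onz(w,*b[1],z0+.025);print("ear",b,p.round(4))
print(s["tool_pos"])
E
python3 - <<'E'
import cv2;im=cv2.imread("pics/w3.png");cv2.imwrite("pics/w3c.png",cv2.resize(im[120:340,210:470],None,fx=2.7,fy=2.7))
E
```

```text
knobtop (2550, [319.0, 285.5], [290, 260, 58, 56]) [0.5183 0.1586 0.2664]
plate [0.5154 0.1611] 0.0010601987190196026 300
white (3084, [314.7, 226.4], [275, 199, 88, 61])
ear (2049, [416.5, 155.6], [381, 124, 77, 65]) [0.5713 0.1143 0.2264]
[0.51480507 0.15846585 0.23335093]
```

View pics/w3c.png

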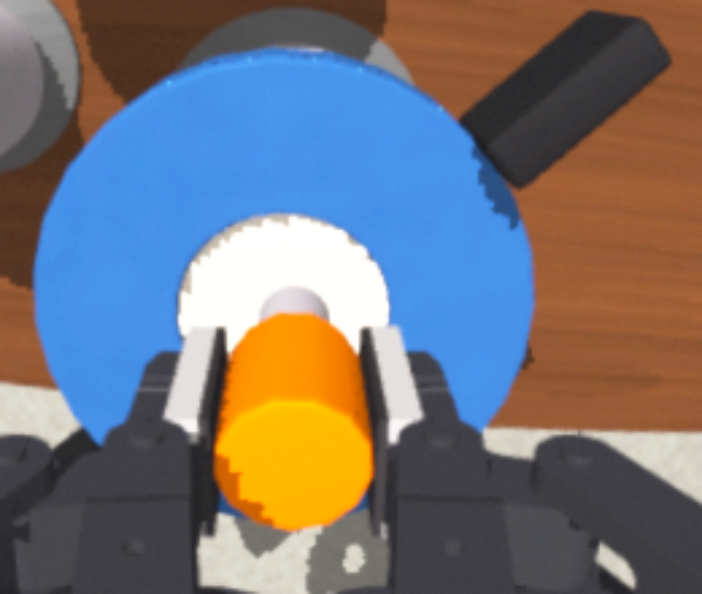

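The knob top is centred at about pixel (319,292), which puts its axis at the TCP within a millimetre. The blue lid is offset about 2.5 mm in +y, within its play. I'll correct and lower.

play_rows:
  commands: "-0.003 -0.0008 0.005 0 0.1;0 0 0.012 0 0.1;0 0 0.012 0 0.1;0 0 0.012 0 0.1;0 0 0.01 0 0.1;0 0 0.006 0 0.1;0 0 0.003 0 0.1;0 0 0 0 0.1;0 0 0 0 0.1"

```text
time_s: 9.9
tool_pos: [0.512, 0.1589, 0.1733]
eef_rot: [0.999, 0.047, 0.0, 0.0]
contact_force: [-0.3, 0.5, -3.1]
opening: 0.0249
```

Run:
```python
from h import *
print(rel([.5117,.1588,.152]));s=status.sense();print(s["contact_force"].round(1),s["moment"].round(2))
```

```text
(array([-0.0003,  0.0001,  0.0213]), 'jaw yaw -84.6', array([0.512 , 0.1589, 0.1733]), 't9.90')
[-0.3  0.5 -3.1] [-0.02 -0.05 -0.06]
```

play_rows:
  commands: "0 0 0.004 0 0.1;0 0 0.004 0 0.1;0 0 0.004 0 0.1;0 0 0.003 0 0.1;0 0 0 0 0.1;0 0 0 0 0.1"

```text
time_s: 10.4
tool_pos: [0.5117, 0.1591, 0.1581]
eef_rot: [0.999, 0.047, -0.0, 0.0]
contact_force: [0.2, 0.2, -2.7]
opening: 0.0246
```

play_rows:
  commands: "0 0 0.002 0 0.1;0 0 0.0015 0 0.1;0 0 0.001 0 0.1;0 0 0 0 0.1;0 0 0 0 0.1"

```text
time_s: 10.82
tool_pos: [0.5117, 0.1591, 0.1537]
eef_rot: [0.999, 0.047, -0.0, 0.0]
contact_force: [0.6, -0.3, -2.6]
opening: 0.0251
```

play_rows:
  commands: "0 0 0.001 0 0.1;0 0 0 0 0.1;0 0 0.001 0 0.1;0 0 0 0 0.1;0 0 0 0 0.1"

```text
time_s: 11.23
tool_pos: [0.5118, 0.1591, 0.1521]
eef_rot: [0.999, 0.047, 0.0, -0.0]
contact_force: [-1.6, -0.5, 2.9]
opening: 0.0246
```

play_rows:
  commands: "0 0 0.0005 0 0.1;0 0 0 0 0.1;0 0 0 0 0.1"

```text
time_s: 11.48
tool_pos: [0.5118, 0.159, 0.152]
eef_rot: [0.999, 0.047, 0.0, -0.0]
contact_force: [-2.9, -0.4, 10.1]
opening: 0.0248
```

It seated at the expected height, with TCP 0.152 and about 10 N of contact. I'll release and rise.

play_rows:
  commands: "0 0 0 0 0.35;0 0 0 0 0.4;0 0 0 0 0.5;0 0 0 0 0.6;0 0 0 0 0.8;0 0 0 0 1;0 0 0 0 1;0 0 0 0 1;0 0 0 0 1;0 0 0 0 1"

```text
time_s: 12.32
tool_pos: [0.5118, 0.1591, 0.1513]
eef_rot: [0.999, 0.047, 0.0, 0.0]
contact_force: [0.3, 0.7, -0.5]
opening: 0.0855
```

play_rows:
  commands: "0 0 -0.01 0 1;0 0 -0.015 0 1;0 0 -0.02 0 1;0 0 -0.02 0 1;0 0 -0.02 0 1;0 0 -0.02 0 1;0 0 -0.005 0 1;0 0 0 0 1;0 0 0 0 1;0 0 0 0 1"

```text
time_s: 13.15
tool_pos: [0.5111, 0.1592, 0.2606]
eef_rot: [0.999, 0.048, -0.001, 0.0]
contact_force: [0.2, 0.2, 0.1]
opening: 0.0852
```

Run:
```python
from h import *
w=cal("wrist");np.save("w4.npy",w["extrinsics"]);im=optics.read_camera("wrist");cv2.imwrite("pics/w4.png",im)
sc=optics.read_camera("scene");cv2.imwrite("pics/scene4.png",sc)
s=status.sense();print(rel([.5117,.1588,.2]),s["opening"])
H,S,V=cv2.split(cv2.cvtColor(im,cv2.COLOR_BGR2HSV))
m=((H>100)&(H<125)&(S>130)&(V>50)).astype(np.uint8)
cs=max(cv2.findContours(m,cv2.RETR_EXTERNAL,cv2.CHAIN_APPROX_NONE)[0],key=cv2.contourArea)[:,0]
P=np.array([onz(w,*p,.129)[:2] for p in cs])
f=lambda p:np.hypot(*(P-p[:2]).T)-p[2]
r=least_squares(f,[.512,.159,.056],loss="soft_l1",f_scale=.0005);print("plate",r.x.round(4),np.median(abs(r.fun)),len(P))
b2=(V<60)
for b in blobs(b2,100):
    p=onz(w,*b[1],.14)
    if np.hypot(p[0]-.512,p[1]-.159)<.12: print("ear",b,p.round(4))
a=cv2.resize(im[60:300,190:470],None,fx=1.4,fy=1.4);b=cv2.resize(sc[130:230,300:420],(403,336))
cv2.imwrite("pics/v4.png",np.hstack([a,b]))
```

```text
(array([0.0005, 0.0002, 0.0604]), 'jaw yaw -84.6', array([0.5112, 0.159 , 0.2604]), 't13.25') 0.08499132901248925
plate [0.5135 0.1619 0.055 ] 0.0003605608264689135 338
ear (476, [378.0, 137.3], [359, 118, 44, 38]) [0.5665 0.1132 0.14  ]
ear (604, [256.6, 239.8], [239, 222, 37, 37]) [0.4611 0.213  0.14  ]
```

View pics/v4.png

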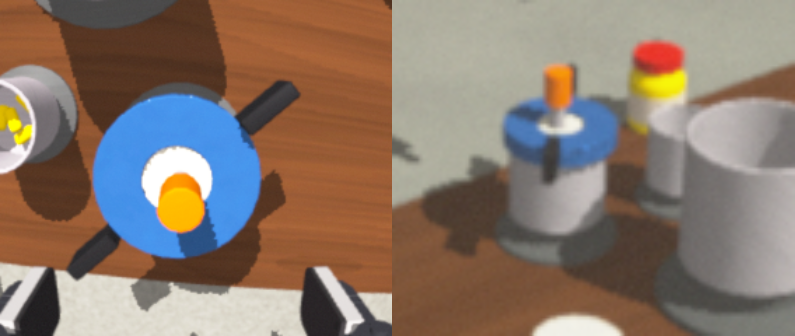

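The lid is seated level, with the blue skirt down over the rim in the scene crop. The free ear is at wrist pixel (378,137), in direction about -43°. I'll turn the jaws to 46.6° (-131°) at height, then move over that ear.

play_rows:
  commands: "0 0 0 -7 1;0 0 0 -7 1;0 0 0 -7 1;0 0 0 -7 1;0 0 0 -7 1;0 0 0 -7 1;0 0 0 -7 1;0 0 0 -7 1;0 0 0 -7 1;0 0 0 -7 1"

```text
time_s: 14.08
tool_pos: [0.5114, 0.1589, 0.2605]
eef_rot: [0.789, 0.614, -0.001, -0.0]
contact_force: [-0.0, 0.0, -0.5]
opening: 0.0853
```

play_rows:
  commands: "0 0 0 -7 1;0 0 0 -7 1;0 0 0 -7 1;0 0 0 -7 1;0 0 0 -7 1;0 0 0 -7 1;0 0 0 -7 1;0 0 0 -7 1;0 0 0 -5 1;0 0 0 0 1"

```text
time_s: 14.92
tool_pos: [0.5115, 0.1587, 0.2606]
eef_rot: [0.369, 0.929, -0.0, -0.001]
contact_force: [-0.7, 0.6, -0.7]
opening: 0.0854
```

Run:
```python
from h import *
print(rel([.5687,.1095,.2]),status.sense()["q"].round(2))
```

```text
(array([-0.0754,  0.0035,  0.0605]), 'jaw yaw 46.6', array([0.5115, 0.1587, 0.2606]), 't14.92') [-0.56  0.34  0.2   2.01 -0.09  0.8   0.51]
```

play_rows:
  commands: "-0.02 0.001 0 0 1;-0.02 0.001 0 0 1;-0.02 0.001 0 0 1;-0.0154 0.0005 0.005 0 1;0 0 0.015 0 1;0 0 0.015 0 1;0 0 0.005 0 1;0 0 0 0 1;0 0 0 0 1;0 0 0 0 1"

```text
time_s: 15.75
tool_pos: [0.569, 0.1099, 0.2219]
eef_rot: [0.371, 0.929, 0.0, 0.0]
contact_force: [-0.3, -0.5, 0.4]
opening: 0.0852
```

Run:
```python
from h import *
w=cal("wrist");np.save("w5.npy",w["extrinsics"]);im=optics.read_camera("wrist");cv2.imwrite("pics/w5.png",im)
print(rel([.5687,.1095,.116]))
print("ear pt",proj(w,[.5687,.1095,.145]),"tip",proj(w,[.5135+.096*np.cos(-.757),.1617+.096*np.sin(-.757),.145]),"TCPaxis",proj(w,np.r_[status.sense()["tool_pos"][:2],.145]))
```

```text
(array([ 1.00e-04, -7.00e-04,  1.06e-01]), 'jaw yaw 46.4', array([0.5691, 0.1099, 0.222 ]), 't15.80')
ear pt [316.64768157 209.0509058 ] tip [316.83158161 233.73707689] TCPaxis [317.44110009 209.04734587]
```

View pics/w5.png

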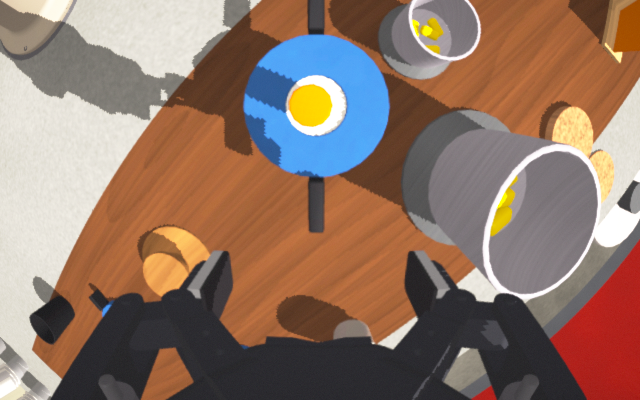

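The ear is at x 308–325 with its tip at y≈232, aligned with the image vertical and centred on the prediction of 316.6. I'll descend and pinch.

play_rows:
  commands: "0 -0.0007 0.01 0 1;0 0 0.018 0 1;0 0 0.02 0 1;0 0 0.02 0 1;0 0 0.02 0 1;0 0 0.012 0 1;0 0 0.006 0 1;0 0 0 0 1;0 0 0 0 1"

```text
time_s: 16.55
tool_pos: [0.5684, 0.1092, 0.1154]
eef_rot: [0.371, 0.929, -0.0, 0.0]
contact_force: [0.5, -0.1, 0.3]
opening: 0.0855
```

play_rows:
  commands: "0 0 0 0 0.6;0 0 0 0 0.4;0 0 0 0 0.3;0 0 0 0 0.25;0 0 0 0 0.22;0 0 0 0 0.19;0 0 0 0 0.16;0 0 0 0 0.13;0 0 0 0 0.1;0 0 0 0 0.05"
  grip_force: 30

```text
time_s: 17.38
tool_pos: [0.5683, 0.1092, 0.1154]
eef_rot: [0.371, 0.929, -0.0, 0.0]
contact_force: [-0.7, -0.1, 3.7]
opening: 0.0115
```

play_rows:
  commands: "0 0 0 0 0.03;0 0 0 0 0.03;0 0 0 0 0.03;0 0 0 0 0.03"
  grip_force: 80

```text
time_s: 17.72
tool_pos: [0.5683, 0.1092, 0.1155]
eef_rot: [0.371, 0.929, 0.0, 0.0]
contact_force: [-1.8, -0.7, 5.2]
opening: 0.0108
```

Gripped, with the opening at 11 mm. I'll lift slowly and look partway.

play_rows:
  commands: "0 0 -0.001 0 0.03;0 0 -0.002 0 0.03;0 0 -0.003 0 0.03;0 0 -0.004 0 0.03;0 0 -0.004 0 0.03;0 0 -0.004 0 0.03;0 0 -0.003 0 0.03;0 0 -0.002 0 0.03;0 0 0 0 0.03;0 0 0 0 0.03"

```text
time_s: 18.55
tool_pos: [0.5684, 0.1093, 0.1384]
eef_rot: [0.371, 0.929, 0.0, 0.0]
contact_force: [0.2, 0.2, -2.0]
opening: 0.0112
```

Run:
```python
from h import *
im=optics.read_camera("wrist");sc=optics.read_camera("scene")
s=status.sense();print(s["tool_pos"],s["opening"],s["contact_force"].round(1),s["moment"].round(2))
cv2.imwrite("pics/v6.png",np.hstack([cv2.resize(im[0:300,190:450],(400,460)),cv2.resize(sc[110:225,310:410],(400,460))]))
```

```text
[0.5682168  0.10923053 0.13818315] 0.010499791323746161 [-0.6 -0.7 -1.9] [-0.07 -0.1  -0.01]
```

View pics/v6.png

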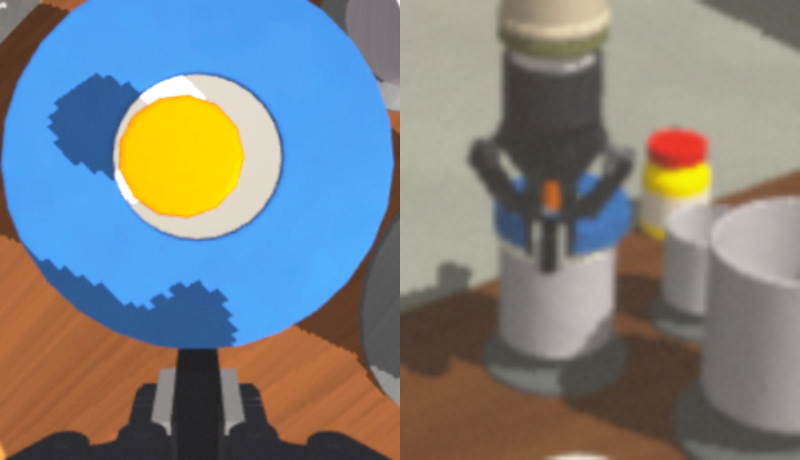

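The blue lid rises level, the knob is clear of the hole's edge, and the white flange stays on the rim. I'll continue up.

play_rows:
  commands: "0 0 -0.004 0 0.03;0 0 -0.009 0 0.03;0 0 -0.012 0 0.03;0 0 -0.014 0 0.03;0 0 -0.014 0 0.03;0 0 -0.014 0 0.03;0 0 -0.014 0 0.03;0 0 -0.012 0 0.03;0 0 -0.009 0 0.03;0 0 -0.005 0 0.03"

```text
time_s: 19.48
tool_pos: [0.5687, 0.1092, 0.247]
eef_rot: [0.371, 0.929, 0.001, 0.001]
contact_force: [0.5, 0.1, -1.4]
opening: 0.0109
```

play_rows:
  commands: "0 0 -0.002 0 0.03;0 0 0 0 0.03;0 0 0 0 0.03;0 0 0 0 0.03;0 0 0 0 0.03;0 0 0 0 0.03"

```text
time_s: 19.98
tool_pos: [0.5681, 0.1092, 0.2468]
eef_rot: [0.371, 0.929, -0.0, -0.0]
contact_force: [-0.0, 0.4, -1.7]
opening: 0.0112
```

Run:
```python
from h import *
im=optics.read_camera("wrist");sc=optics.read_camera("scene")
s=status.sense();print(s["tool_pos"],s["opening"],s["contact_force"].round(1),s["moment"].round(2))
cv2.imwrite("pics/v7.png",np.hstack([cv2.resize(im[0:300,190:450],(400,460)),cv2.resize(sc[95:210,310:410],(400,460))]))
c=cal("scene");o=(cv2.inRange(cv2.cvtColor(sc,cv2.COLOR_BGR2HSV),(5,190,120),(20,255,255))>0)
print([b for b in blobs(o,8) if 320<b[1][0]<420],"expected knob base/top px",proj(c,[.5117,.159,.15]),proj(c,[.5117,.159,.185]))
```

```text
[0.56821233 0.10919233 0.24699669] 0.01078322619098551 [ 0.3  0.6 -1.6] [-0.04 -0.06  0.08]
[(13, [379.9, 151.2], [376, 150, 10, 3]), (49, [349.6, 156.2], [347, 152, 6, 10])] expected knob base/top px [349.05563683 160.07191937] [349.18874335 150.41798666]
```

View pics/v7.png

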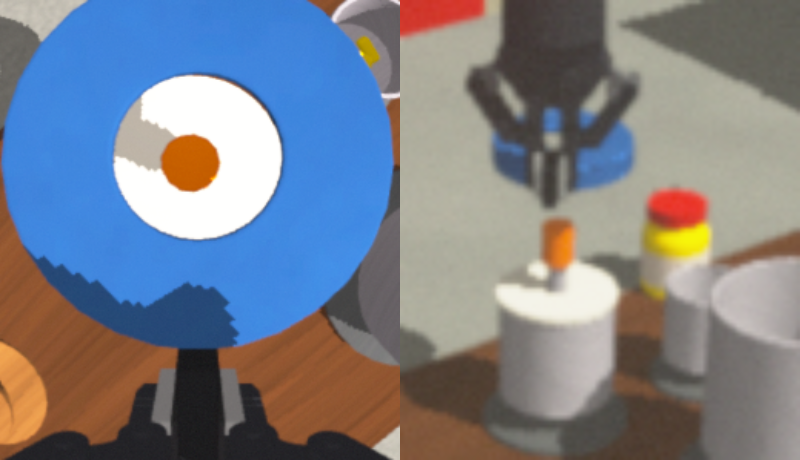

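The blue lid is level, about 55 mm clear of the knob, and the white lid is closed on the pot.

```bash
python3 -c "
from rig import arm;print(arm.hand_in())"
```

```text
the job is handed in; nothing more can be done
None
```

The job is done and handed in at about 20 s of robot time. I carried the whole lid by the orange knob to the middle-sized pot, set it down under force control and let go. It touched at the expected height, TCP 0.152 m, with about 10 N. Then I pinched the free ear of the blue lid and lifted it straight up 131 mm.

**Last checks:**
- **Blue lid:** it is held level, with the fingers closed to 11 mm on the ear and about 1.6 N hanging. By calculation its lowest edge is about 55 mm above the knob's top.
- **White lid:** it looks closed and level on the rim. The orange knob shows at pixel (349.6,156), in line with the expected (349,155).
- **Cups and mustard jar:** I never steered near them; in the last crop the mustard jar stands upright, and I did not check the cups separately.

**Disagreement:** after seating, the blue lid measured about 2–3 mm off the inner lid's axis, within its 3 mm play. It lifted without catching.

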